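# Glue bottle jammed in the tray corner

### The arm

A 7-joint arm with a two-finger parallel gripper is mounted at the origin on a cart in front of the work surface, level with it; the furniture and walls round the work are solid. World frame = base frame: x ahead of the robot, y to its left, z up, the work surface at z = 0. Lengths are in mm, angles in rad, forces in N, time in s.
With the tool pointing down it reaches from about 400 to 875 mm from the base axis. Payload 4.4 kg.
Tool frame: the origin (TCP) lies midway between the tips of the shut fingers; the grasp point (between the pads) lies 19 mm behind it; z points along the fingers, y is the line along which they close (so a half turn about z gives the same grasp; the last joint's range is limited). The gripper opens to 85 mm and grips with 20 to 120 N. Pads are 22 mm wide; open, the fingers measure 114 mm over their backs; the gripper's body (76 mm by 85 mm) begins 54 mm behind the grasp point. The pads swing forward as they close: fully open they stand 13 mm farther back than shut.
Start: joints at [-1.32, 0.628, 0.038, 1.517, -0.027, 0.996, -0.02], TCP at [202.469, 617.676, 231.313] pointing down, gripper open.
Joint ranges: [-3.06, 3.06], [-0.37, 2.12], [-1.25, 1.32], [0.18, 2.47], [-1.1, 4.24], [0.23, 1.98], [-2.94, 2.94]. Speed limits (rad/s): [2.57, 2.57, 3.14, 3.14, 3.14, 3.14, 3.14].

### API

Orientations are given as [roll, pitch, yaw] about the fixed x, y, z axes, in that order (R = Rz(yaw) Ry(pitch) Rx(roll)).
In Python, from cell import read_state, get_image, finish_job gives the robot as it stands.
- The arm moves only by the tool send_rows, never from a script. Its argument "series" is a list of rows, each an object of numbers: "ax", "ay", "az": the turn, a rotation vector about the tool's x, y, z in rad; "dx", "dy", "dz": the shift along the tool's x, y, z in cm; "hand": the closure, from 0 (fully open) to 1 (shut). In form: [{"ax": .., "ay": .., "az": .., "dx": .., "dy": .., "dz": .., "hand": ..}, ...]. A call has 1 to 10 rows; each row is the pose to reach, as a shift and turn from the pose commanded when the call began, along the tool's axes at that moment; what a row does not reach only later rows make up. A row lasts 1/10 s, in which the tool goes at most 50 mm and 8.59 degrees, less where a joint would pass 70% of its speed; a pose out of reach is approached as far as the arm can. A call with a gripper value outside its range is refused whole. The fingers move at their own pace and stop on an object; the grip force is fixed at half the most. Time passes only in rows, so rows that repeat a pose let the fingers close. It gives the time, the measured TCP pose, the force, the opening and the grip force at its end, in the units of the state.
- read_state(): the state, without advancing time (a new reading comes with each control period).
- get_image(name): name is "scene" or "top"; returns a dict with "pixels" (384x512x3 uint8, red, green, blue), "mtx" (3x3 intrinsics, pixels), "R" (3x3) and "t" (3): a world point X has camera coordinates R X + t. Camera axes: x right, y down, z forward; pixel columns grow to the right and rows downward; lengths in mm; the calibration is good to about 2 mm. A picture is of the moment at which its call begins. There is no depth.
- finish_job(): hands the job in; it is judged then, once.
The state is a dict: "clock": time; "qpos": joint angles; "qd": joint speeds; "tau": joint torques, N m; "eef_pos": TCP position; "tool_rot": TCP orientation; "force": force on the tool from outside, world axes, zero at the start; "torque": the same for the moment, N m; "width": finger opening in mm; "gripper_force": force on a finger pad.
Only numpy, scipy, OpenCV 4.12 (cv2) and the standard library are available. Lean on these libraries where they do the work, as an engineer would, in place of code of your own. Each camera call takes 0.05 s, during which the arm holds its last target. There are 200 camera calls.

### The job

The carton-glue bottle has toppled into a corner of the clear tray and is wedged there, leaning over the rim. Lift it free and stand it upright on the round cork mat with its whole foot on the mat, then let go. Leave the identical spare glue bottle standing where it is.

Things in the scene. Friction and masses are not known exactly. Their poses are not given: they have to be found in the camera images.
- bottle: White squeeze bottle of glue leaning in the tray, to be moved: round, 160 mm tall, about 0.12 kg. Body 56 mm across up to 90 mm above the foot, shoulder narrowing to a 27 mm neck at 112 mm, ribbed grey cap 30 mm across from 116 to 160 mm (grip here). Origin: centre of underside; z axis from foot to cap. It leans 35 to 50 degrees, cap sticking out over the tray's outer corner; not fastened.
- mat: Round cork mat, 100 mm in diameter, 4 mm thick, fixed to the table, nothing on it. Origin: centre of its underside; z up.
- tray: Clear 2 x 2 compartment tray, 200 x 228 mm over the rim, 60 mm tall, fixed; floor 2 mm, walls 4 mm with 11 mm flange outside at the top, dividers 53 mm tall. Origin: centre of underside; x along the 200 mm side, z up. The bottle leans in the (-x, -y) compartment (85 x 99 mm inside) towards the tray's (-x, -y) corner; a loose label roll 77 mm wide, 40 mm tall lies in the (+x, +y) one.
- bottle_spare: Spare glue bottle, same sizes, standing upright on the bare table, farther from the robot, between mat and tray. Origin: centre of underside; z up. Not to be disturbed.
Things that resemble listed ones, but are neither listed nor needed, are in the scene too. Of the things that look like the mat, take the one that is farthest to the robot's left at the start.

How it is judged:
By the outcome, as a careful person would: the job done as asked, in the order asked, and still so for the second after the job is handed in, with the robot touching nothing.
It also fails if it takes over 38 s, if anything falls off the work surface, if the arm or the gripper's body presses on something with over 40 N, if the wrist force passes 120 N, or if a joint passes its speed limit or range.

## Working session

There is one attempt and no reset: what is moved stays moved. The work goes in short steps, Python scripts to look and compute and a tool call to move; the robot and the scene stay as the last step left them, time stands still between calls to the robot, and variables do not carry over. Pictures are saved under pics/ and viewed, at most 10 in all, crops included, and the job is handed in when it is done.

Besides the shell and the picture viewer there is one more tool, called after "Emit:" as name(argument=value, ...) on one line, values as JSON. send_rows: Moves the arm, as the interface text tells. Its arguments: {"type":"object","properties":{"series":{"type":"array","items":{"type":"object","properties":{"ax":{"type":"number"},"ay":{"type":"number"},"az":{"type":"number"},"dx":{"type":"number"},"dy":{"type":"number"},"dz":{"type":"number"},"hand":{"type":"number"}}}}},"required":["series"]}

```bash
mkdir -p pics; ls
cat > h.py <<'E'
import numpy as np,cv2
from cell import read_state,get_image
from scipy.spatial.transform import Rotation as Ro
def ray(c,u,v):
    K,R,t=map(np.array,(c["mtx"],c["R"],c["t"]));t=t.ravel()
    return -R.T@t, R.T@np.linalg.inv(K)@np.array([u,v,1.])
def plane(c,u,v,z):
    o,d=ray(c,u,v);return o+d*(z-o[2])/d[2]
def proj(c,X):
    p=np.array(c["mtx"])@(np.array(c["R"])@np.array(X,float)+np.array(c["t"]).ravel());return p[:2]/p[2]
def tri(c1,p1,c2,p2):
    o1,d1=ray(c1,*p1);o2,d2=ray(c2,*p2)
    s=np.linalg.lstsq(np.c_[d1,-d2],o2-o1,rcond=None)[0]
    a,b=o1+s[0]*d1,o2+s[1]*d2
    return (a+b)/2,np.linalg.norm(a-b)
E
python3 - <<'E'
from h import *
import pickle
s=read_state();print(s["eef_pos"],s["tool_rot"],s["clock"])
d={}
for n in("scene","top"):
    c=get_image(n);d[n]=c
    cv2.imwrite(f"pics/{n}0.png",cv2.resize(c["pixels"][:,:,::-1],(800,600),interpolation=cv2.INTER_CUBIC))
    print(n,ray(c,256,192))
pickle.dump(d,open("im0.pkl","wb"))
E
```

```text
pics
[202.23331918 617.10166236 230.41352075] [-3.13974471e+00 -1.86722028e-05  2.82481617e+00] 0.0
scene (array([ 184.9365371 , -751.20638415,  614.9832445 ]), array([ 0.36921675,  0.73045981, -0.57468167]))
top (array([362.56644968,  -8.65355543, 930.43151794]), array([ 0.19524733, -0.00776529, -0.98090244]))
```

View pics/scene0.png

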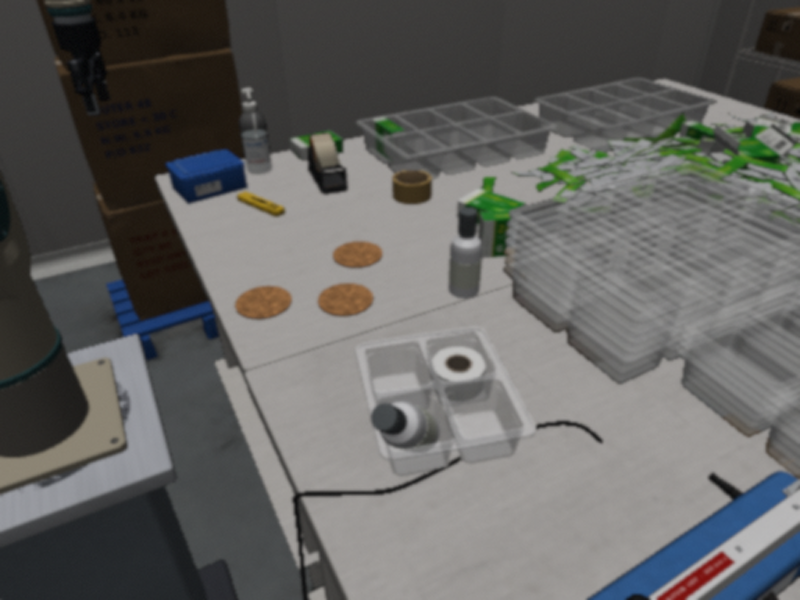

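View pics/top0.png

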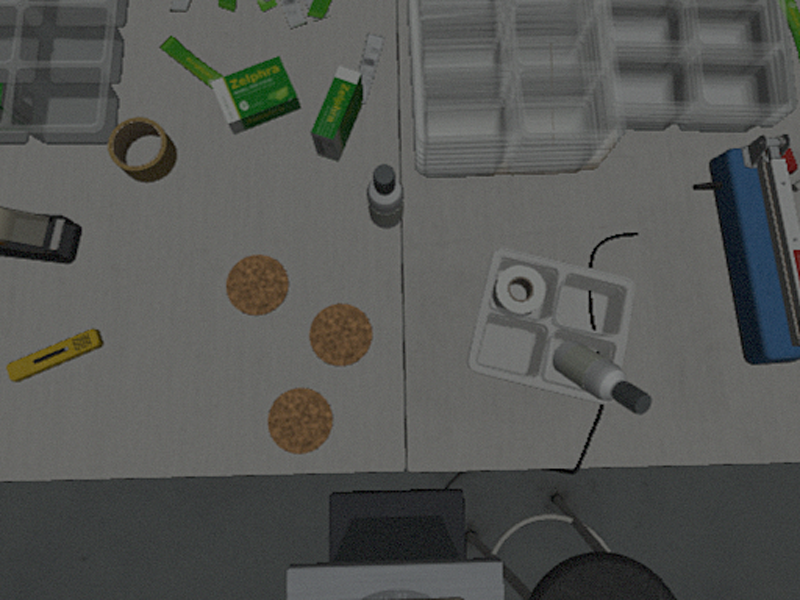

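The scene view shows the tray at about (440,400), with the cap at (388,418) pointing toward the camera and left. The top view shows three mats at (257,284), (341,334) and (300,420), the spare bottle at (385,195), and the leaning bottle running from (570,360) to its cap at (632,397). The leftmost mat is the one at (257,284).

Run:
```python
from h import *
import pickle
d=pickle.load(open("im0.pkl","rb"))
c=d["top"];im=c["pixels"];hsv=cv2.cvtColor(im,cv2.COLOR_RGB2HSV)
m=cv2.inRange(hsv,(5,80,50),(20,255,255))
n,l,st,ce=cv2.connectedComponentsWithStats(m)
for i in range(1,n):
    if st[i,4]>300: print("mat",st[i],ce[i],plane(c,*ce[i],4))
def crop(c,x0,y0,w,h,k):
    p=cv2.resize(c["pixels"][y0:y0+h,x0:x0+w,::-1],None,fx=k,fy=k,interpolation=cv2.INTER_CUBIC)
    p=np.clip(p*1.6,0,255).astype(np.uint8)
    for g in range(0,w,10): cv2.putText(p,str(x0+g),(g*k,8),0,.3,(0,0,255));cv2.line(p,(g*k,10),(g*k,14),(0,0,255))
    for g in range(0,h,10): cv2.putText(p,str(y0+g),(0,g*k+4),0,.3,(0,0,255))
    return p
cv2.imwrite("pics/crop0.png",np.hstack([crop(d["top"],295,155,125,120,4) [:480,:400*1],crop(d["scene"],220,205,100,120,4)]) if 0 else np.hstack([crop(d["top"],345,205,80,75,5),crop(d["scene"],226,205,80,75,5)]))
```

```text
mat [ 145  163   39   39 1178] [164.24278438 181.8811545 ] [576.95545251 213.22013779   4.        ]
mat [ 198  194   40   40 1232] [217.64691558 213.7849026 ] [493.81328664  79.77655582   4.        ]
mat [ 172  248   41   42 1339] [191.72516804 268.8334578 ] [361.89819734 141.66811499   4.        ]
```

View pics/crop0.png

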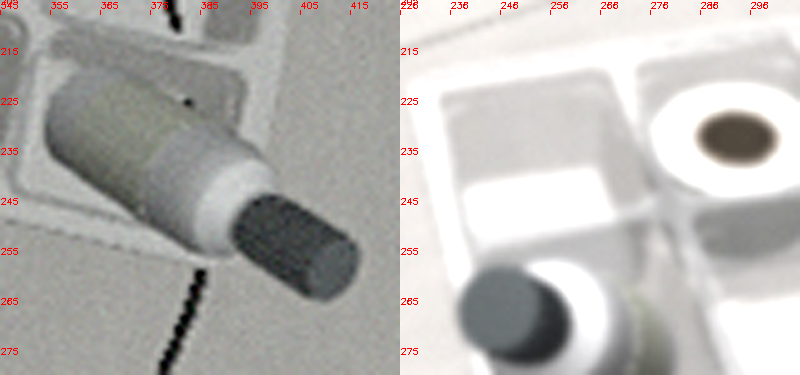

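The crop shows the cap end centre at about top (411.6,259.2) and scene (245.4,266.2). The cap base is near top (396,248) and scene (253,270.5), and the foot end is near top (360,225).

Run:
```python
from h import *
import pickle
from scipy.optimize import brentq,least_squares
d=pickle.load(open("im0.pkl","rb"));T,S=d["top"],d["scene"]
P,e=tri(T,(411.6,259.2),S,(245.4,266.2));print("tip",P,e)
B,e=tri(T,(396,248),S,(253,270.5));print("base",B,e,"len",np.linalg.norm(P-B),(P-B)/np.linalg.norm(P-B))
L=brentq(lambda L:2+28*np.sin(L)+160*np.cos(L)-P[2],.5,1.4);print("lean",np.degrees(L))
# azimuth from top midline: neck/shoulder midpoint
for uv in [(370,231.5),(384,240.5),(396,248)]:
    o,dd=ray(T,*uv)
    # point on the ray at a height giving s along axis -> direction with lean L
    f=lambda q:o+q*dd
    def g(p):
        a,s=p;ax=np.array([np.sin(L)*np.cos(a),np.sin(L)*np.sin(a),np.cos(L)])
        return proj(T,P-s*ax)-np.array(uv)
    r=least_squares(g,[-2.,60.]);print(uv,r.x,r.fun)
    a=r.x[0];ax=np.array([np.sin(L)*np.cos(a),np.sin(L)*np.sin(a),np.cos(L)]);print(" ax",ax,"foot",P-160*ax)
# tray rim corners in top (800px picture coords)
for q in [(500,250),(634,274),(470,365)]:
    print("rim",plane(T,q[0]*.64,q[1]*.64,60))
print("spare",plane(T,385*.64,178*.64,160), tri(T,(384*.64,175*.64),S,(468*.64,213*.64)))
```

```text
tip [ 371.92428414 -335.19045901  143.05201322] 1.3080983093471967
base [ 395.71315164 -318.26985705  105.50337976] 1.705503071333458 len 47.56171635326519 [-0.5001684  -0.35576096  0.78947179]
lean 39.65551281115567
(370, 231.5) [ -2.49241121 132.32809619] [ 5.68434189e-14 -2.84217094e-14]
 ax [-0.50835294 -0.38579596  0.76989529] foot [ 453.26075527 -273.46310565   19.86876634]
(384, 240.5) [-2.50008703 84.30351568] [0. 0.]
 ax [-0.51129924 -0.38188261  0.76989529] foot [ 453.7321622  -274.08924155   19.86876634]
(396, 248) [-2.53135376 46.92846405] [0. 0.]
 ax [-0.52298761 -0.36571191  0.76989529] foot [ 455.60230168 -276.67655409   19.86876634]
rim [ 611.44538252 -170.78388813   60.        ]
rim [ 569.98899836 -375.05391807   60.        ]
rim [ 436.0282958  -117.10510808   60.        ]
spare [689.10690419   2.81360931 160.        ] (array([696.49568177,   4.03354352, 154.49537808]), np.float64(1.1219548975131217))
```

```bash
cat >> h.py <<'E'
AX=np.array([-.511,-.380,.770]);AX/=np.linalg.norm(AX);P=np.array([372.,-335.,143.])
def frame(z,az):
    z=np.array(z)/np.linalg.norm(z);y=np.array([np.cos(az),np.sin(az),0]);y-=z*(y@z);y/=np.linalg.norm(y)
    return np.c_[np.cross(y,z),y,z]
RG=frame(-AX,-.9327)
def rel(p,R,s=None,R0=None,p0=None):
    s=s or read_state()
    if R0 is None: R0=Ro.from_euler("xyz",s["tool_rot"]).as_matrix();p0=np.array(s["eef_pos"])
    d=R0.T@(np.array(p)-p0)/10;w=Ro.from_matrix(R0.T@R).as_rotvec()
    print("d",d.round(2),"a",w.round(3),"n",np.linalg.norm(d)/5,np.degrees(np.linalg.norm(w))/8.59)
    return np.array(p),R
E
python3 - <<'E'
from h import *
s=read_state();print(s["width"])
p1,R1=rel([470,150,330],frame([0,0,-1],.25))
rel([400,-270,300],frame([0,0,-1],-.75),R0=R1,p0=p1)
E
```

```text
85.24934204124693
d [-39.99 -36.07  -9.89] a [-2.000e-03  1.000e-03  1.004e+00] n 10.950436073303944 6.696644104497528
d [-38.96 -17.17   3.  ] a [0. 0. 1.] n 8.536978388165219 6.67005582224474
```

Emit:
send_rows(series=[{"dx": -4, "dy": -3, "dz": -3, "az": 0.1}, {"dx": -40, "dy": -36, "dz": -10, "az": 1.0}, {"dx": -40, "dy": -36, "dz": -10, "az": 1.0}, {"dx": -40, "dy": -36, "dz": -10, "az": 1.0}, {"dx": -40, "dy": -36, "dz": -10, "az": 1.0}, {"dx": -40, "dy": -36, "dz": -10, "az": 1.0}, {"dx": -40, "dy": -36, "dz": -10, "az": 1.0}, {"dx": -40, "dy": -36, "dz": -10, "az": 1.0}, {"dx": -40, "dy": -36, "dz": -10, "az": 1.0}, {"dx": -40, "dy": -36, "dz": -10, "az": 1.0}])

```text
invalid input at $.series[0]: expected keys ax, ay, az, dx, dy, dz, hand
```

Run:
```python
from h import *
s=read_state();print(s["clock"],s["eef_pos"],s["tool_rot"],s["qpos"],s["force"])
p,R=rel([400,-270,300],frame([0,0,-1],-.75))
```

```text
0.1 [202.29500349 617.13245226 230.49405856] [-3.13990115e+00  2.21841618e-05  2.82478126e+00] [-1.31979858  0.62923545  0.0384569   1.51826485 -0.02700116  0.99630225
 -0.02000329] [-0.1157089  -0.88131498 -0.23789623]
d [-46.42 -78.15  -6.82] a [-1.000e-03  2.000e-03  2.004e+00] n 18.23098822758349 13.366694283696157
```

Emit:
send_rows(series=[{"dx": -4, "dy": -3, "dz": -3, "ax": 0, "ay": 0, "az": 0.1, "hand": 0}, {"dx": -40, "dy": -36, "dz": -10, "ax": 0, "ay": 0, "az": 1.0, "hand": 0}, {"dx": -40, "dy": -36, "dz": -10, "ax": 0, "ay": 0, "az": 1.0, "hand": 0}, {"dx": -40, "dy": -36, "dz": -10, "ax": 0, "ay": 0, "az": 1.0, "hand": 0}, {"dx": -40, "dy": -36, "dz": -10, "ax": 0, "ay": 0, "az": 1.0, "hand": 0}, {"dx": -40, "dy": -36, "dz": -10, "ax": 0, "ay": 0, "az": 1.0, "hand": 0}, {"dx": -40, "dy": -36, "dz": -10, "ax": 0, "ay": 0, "az": 1.0, "hand": 0}, {"dx": -40, "dy": -36, "dz": -10, "ax": 0, "ay": 0, "az": 1.0, "hand": 0}, {"dx": -40, "dy": -36, "dz": -10, "ax": 0, "ay": 0, "az": 1.0, "hand": 0}, {"dx": -40, "dy": -36, "dz": -10, "ax": 0, "ay": 0, "az": 1.0, "hand": 0}])

```text
clock: 1.1
eef_pos: [446.0, 193.1, 324.0]
tool_rot: [-3.141, -0.0, 1.825]
force: [-0.1, 0.1, 0.0]
width: 85.5
gripper_force: 0.0
```

Run:
```python
from h import *
s=read_state();print(s["clock"],s["eef_pos"],s["tool_rot"],s["qpos"],s["force"])
p,R=rel([400,-270,300],frame([0,0,-1],-.75))
```

```text
1.1 [446.00442467 193.08190486 323.97213739] [-3.14137387e+00 -1.84669875e-04  1.82517888e+00] [-0.77330943  0.30525242  0.40949669  1.837016   -0.14046674  1.02778112
 -0.05348042] [-0.05077577  0.05291748  0.02876214]
d [-43.66 -16.11   2.39] a [-0.    -0.     1.004] n 9.319569111793868 6.69928806725651
```

Emit:
send_rows(series=[{"dx": -43, "dy": -16, "dz": 2.4, "ax": 0, "ay": 0, "az": 1.0, "hand": 0}, {"dx": -43, "dy": -16, "dz": 2.4, "ax": 0, "ay": 0, "az": 1.0, "hand": 0}, {"dx": -43, "dy": -16, "dz": 2.4, "ax": 0, "ay": 0, "az": 1.0, "hand": 0}, {"dx": -43, "dy": -16, "dz": 2.4, "ax": 0, "ay": 0, "az": 1.0, "hand": 0}, {"dx": -43, "dy": -16, "dz": 2.4, "ax": 0, "ay": 0, "az": 1.0, "hand": 0}, {"dx": -43, "dy": -16, "dz": 2.4, "ax": 0, "ay": 0, "az": 1.0, "hand": 0}, {"dx": -43, "dy": -16, "dz": 2.4, "ax": 0, "ay": 0, "az": 1.0, "hand": 0}, {"dx": -43, "dy": -16, "dz": 2.4, "ax": 0, "ay": 0, "az": 1.0, "hand": 0}, {"dx": -43, "dy": -16, "dz": 2.4, "ax": 0, "ay": 0, "az": 1.0, "hand": 0}, {"dx": -43, "dy": -16, "dz": 2.4, "ax": 0, "ay": 0, "az": 1.0, "hand": 0}])

```text
clock: 2.1
eef_pos: [396.5, -267.9, 299.9]
tool_rot: [3.139, 0.004, 0.816]
force: [-0.6, -0.2, 0.2]
width: 85.7
gripper_force: 0.0
```

Run:
```python
from h import *
s=read_state();print(s["clock"],s["eef_pos"],s["tool_rot"],s["qpos"],s["qd"].round(2))
p,R=rel(P+80*AX,RG)
```

```text
2.1 [ 396.47245045 -267.90288642  299.90057068] [3.13901883 0.00353217 0.81552227] [-0.01583717  0.37426186  0.76030005  1.9003393  -0.3030862   0.9831971
  0.12449978] [ 0.15  0.06 -0.08 -0.06 -0.07  0.06  0.15]
d [-11.55   1.9    9.57] a [-0.058  0.693  0.171] n 3.0238029832719637 4.773510873174382
```

Emit:
send_rows(series=[{"dx": -2, "dy": 0.4, "dz": 2, "ax": -0.01, "ay": 0.14, "az": 0.03, "hand": 0}, {"dx": -4, "dy": 0.7, "dz": 3.5, "ax": -0.02, "ay": 0.28, "az": 0.07, "hand": 0}, {"dx": -7, "dy": 1.2, "dz": 6, "ax": -0.04, "ay": 0.42, "az": 0.1, "hand": 0}, {"dx": -9.5, "dy": 1.6, "dz": 8, "ax": -0.05, "ay": 0.56, "az": 0.14, "hand": 0}, {"dx": -11.5, "dy": 1.9, "dz": 9.5, "ax": -0.06, "ay": 0.69, "az": 0.17, "hand": 0}, {"dx": -11.5, "dy": 1.9, "dz": 9.5, "ax": -0.06, "ay": 0.69, "az": 0.17, "hand": 0}, {"dx": -11.5, "dy": 1.9, "dz": 9.5, "ax": -0.06, "ay": 0.69, "az": 0.17, "hand": 0}, {"dx": -11.5, "dy": 1.9, "dz": 9.5, "ax": -0.06, "ay": 0.69, "az": 0.17, "hand": 0}])

```text
clock: 2.9
eef_pos: [335.4, -358.0, 204.8]
tool_rot: [-3.139, -0.692, 0.648]
force: [0.7, 1.3, 0.5]
width: 85.6
gripper_force: 0.0
```

Run:
```python
from h import *
import pickle
s=read_state();print(s["clock"],s["eef_pos"],s["tool_rot"],s["qpos"],s["qd"].round(2),s["force"])
rel(P+80*AX,RG);rel(P-40*AX,RG)
c=[get_image(n) for n in("top","scene")]
pickle.dump(c,open("im1.pkl","wb"))
k=5
cv2.imwrite("pics/g1.png",np.clip(1.5*np.hstack([cv2.resize(c[0]["pixels"][195:285,350:430,::-1],None,fx=5,fy=5),cv2.resize(c[1]["pixels"][200:290,210:290,::-1],None,fx=5,fy=5)]).astype(float),0,255))
```

```text
2.9 [ 335.36728164 -357.9841701   204.77251447] [-3.13889843 -0.69189247  0.64781195] [ 0.92222482  0.63957378  0.43164472  1.99261367 -0.99191239  1.17085839
  1.09505278] [-0.05 -0.03 -0.   -0.   -0.    0.    0.  ] [0.69594278 1.29578559 0.46824767]
d [-0.62  0.33 -0.5 ] a [-0.008 -0.001  0.007] n 0.17167616869565355 0.07354100507183829
d [-0.63  0.43 11.5 ] a [-0.008 -0.001  0.007] n 2.305841852822486 0.07354100507183829[ WARN:0@0.953] global loadsave.cpp:1063 imwrite_ Unsupported depth image for selected encoder is fallbacked to CV_8U.
```

View pics/g1.png

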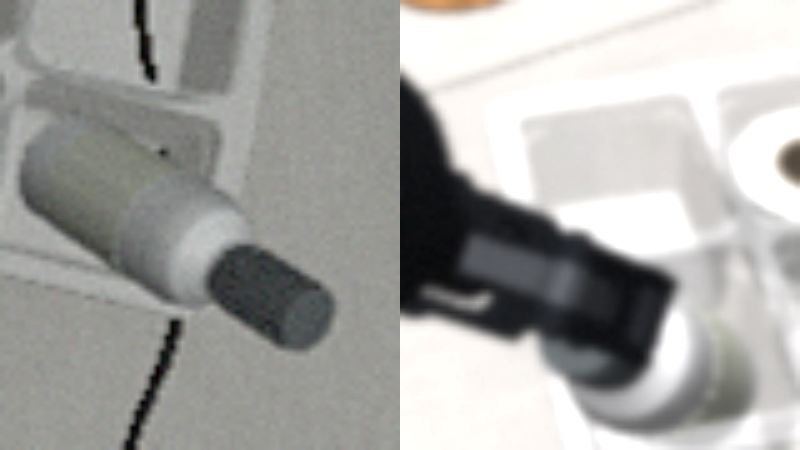

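The left panel (top) shows the cap unmoved with the gripper outside the crop. The right panel (scene) shows a finger in front of the cap, in line with the bottle axis.

Emit:
send_rows(series=[{"dx": -0.3, "dy": 0.2, "dz": 2, "ax": 0, "ay": 0, "az": 0, "hand": 0}, {"dx": -0.6, "dy": 0.4, "dz": 4, "ax": 0, "ay": 0, "az": 0, "hand": 0}, {"dx": -0.6, "dy": 0.4, "dz": 6, "ax": 0, "ay": 0, "az": 0, "hand": 0}, {"dx": -0.6, "dy": 0.4, "dz": 6, "ax": 0, "ay": 0, "az": 0, "hand": 0}])

```text
clock: 3.4
eef_pos: [366.7, -337.8, 155.0]
tool_rot: [-3.139, -0.694, 0.654]
force: [-0.4, 0.6, 0.1]
width: 85.3
gripper_force: 0.0
```

Run:
```python
from h import *
s=read_state();print(s["clock"],s["eef_pos"],s["qpos"],s["force"])
rel(P-40*AX,RG)
c=[get_image(n) for n in("top","scene")]
for q in(0,-40):print([proj(x,P+q*AX) for x in c],[proj(x,np.array(s["eef_pos"])) for x in c])
cv2.imwrite("pics/g2.png",np.hstack([cv2.resize(c[0]["pixels"][215:305,380:460,::-1],None,fx=5,fy=5),cv2.resize(c[1]["pixels"][210:300,210:290,::-1],None,fx=5,fy=5)]))
```

```text
3.4 [ 366.74102929 -337.79166327  155.03877961] [ 0.92873625  0.7045486   0.31380375  2.03801737 -1.07797642  1.03947282
  1.14854487] [-0.35567968  0.56566707  0.09966712]
d [-0.33  0.15  5.3 ] a [-0.012 -0.003  0.012] n 1.0625719129152837 0.11646620203863103
[array([411.5705596 , 258.85866613]), array([245.01230716, 266.22576347])] [array([415.58806941, 261.31596555]), array([242.66256602, 263.27755976])]
[array([397.86693731, 249.73185782]), array([252.14679775, 268.95583428])] [array([415.58806941, 261.31596555]), array([242.66256602, 263.27755976])]
```

View pics/g2.png

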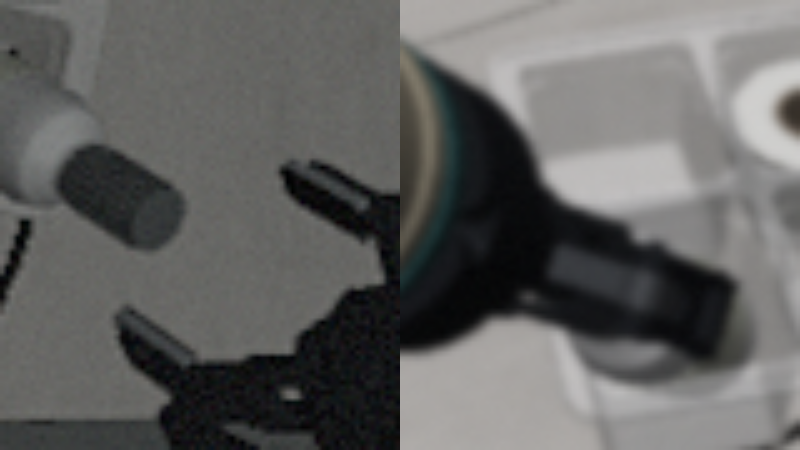

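The left panel (top) shows the open fingertips at crop (290,170) and (125,310), straddling the cap end at (160,222). The right panel (scene) shows the near finger alongside the cap.

Emit:
send_rows(series=[{"dx": -0.2, "dy": 0, "dz": 1.5, "ax": 0, "ay": 0, "az": 0, "hand": 0}, {"dx": -0.3, "dy": -0.1, "dz": 3, "ax": 0, "ay": 0, "az": 0, "hand": 0}, {"dx": -0.3, "dy": -0.1, "dz": 4.2, "ax": 0, "ay": 0, "az": 0, "hand": 0}, {"dx": -0.3, "dy": -0.1, "dz": 5.2, "ax": 0, "ay": 0, "az": 0, "hand": 0}, {"dx": -0.3, "dy": -0.1, "dz": 5.2, "ax": 0, "ay": 0, "az": 0, "hand": 0}])

```text
clock: 4.0
eef_pos: [388.3, -322.1, 113.3]
tool_rot: [-3.141, -0.692, 0.649]
force: [0.7, -0.1, 0.7]
width: 85.0
gripper_force: 0.0
```

Run:
```python
from h import *
s=read_state();print(s["clock"],s["eef_pos"],s["qpos"],s["force"])
rel(P-40*AX,RG)
c=[get_image(n) for n in("top","scene")]
cv2.imwrite("pics/g3.png",np.hstack([cv2.resize(c[0]["pixels"][215:305,380:460,::-1],None,fx=5,fy=5),cv2.resize(c[1]["pixels"][210:300,210:290,::-1],None,fx=5,fy=5)]))
```

```text
4.0 [ 388.31510516 -322.14404697  113.34548001] [ 1.05901133  0.75134761  0.03726608  2.06827376 -1.09045165  0.8206888
  1.13513729] [ 0.73122344 -0.0843703   0.73077321]
d [0.29 0.06 0.39] a [-0.006 -0.001  0.008] n 0.09811793749868797 0.07035812403308586
```

View pics/g3.png

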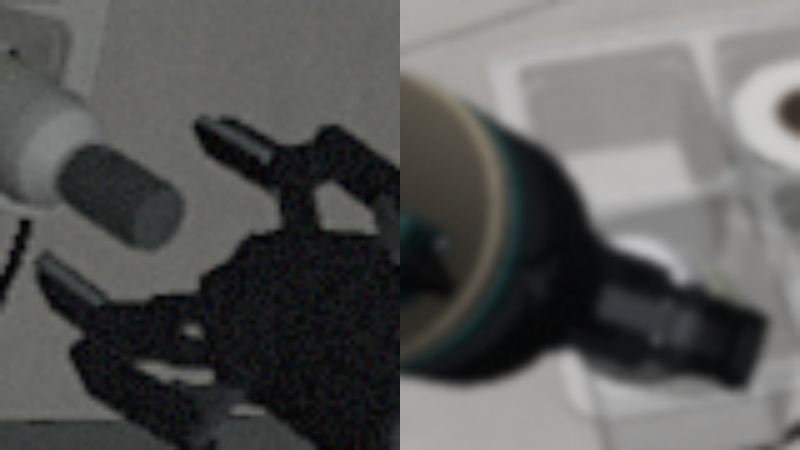

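The left panel (top) shows the fingertips at crop (200,120) and (42,258), one on each side of the cap, with their midpoint on the cap axis. The body is clear of the cap.

Emit:
send_rows(series=[{"dx": 0.2, "dy": -0.1, "dz": 0.3, "ax": 0, "ay": 0, "az": 0, "hand": 0}, {"dx": 0.2, "dy": -0.1, "dz": 0.3, "ax": 0, "ay": 0, "az": 0, "hand": 0.4}, {"dx": 0.2, "dy": -0.1, "dz": 0.3, "ax": 0, "ay": 0, "az": 0, "hand": 0.6}, {"dx": 0.2, "dy": -0.1, "dz": 0.3, "ax": 0, "ay": 0, "az": 0, "hand": 0.8}, {"dx": 0.2, "dy": -0.1, "dz": 0.3, "ax": 0, "ay": 0, "az": 0, "hand": 1}, {"dx": 0.2, "dy": -0.1, "dz": 0.3, "ax": 0, "ay": 0, "az": 0, "hand": 1}, {"dx": 0.2, "dy": -0.1, "dz": 0.3, "ax": 0, "ay": 0, "az": 0, "hand": 1}, {"dx": 0.2, "dy": -0.1, "dz": 0.3, "ax": 0, "ay": 0, "az": 0, "hand": 1}, {"dx": 0.2, "dy": -0.1, "dz": 0.3, "ax": 0, "ay": 0, "az": 0, "hand": 1}])

```text
clock: 5.0
eef_pos: [390.0, -319.5, 111.7]
tool_rot: [-3.14, -0.692, 0.647]
force: [0.0, -0.5, 1.3]
width: 28.7
gripper_force: 58.9
```

Run:
```python
from h import *
s=read_state();print(s["clock"],s["eef_pos"],s["qpos"],s["force"])
p=np.array(s["eef_pos"])
rel(p+55*AX,RG)
rel(p+55*AX+[0,0,60],RG)
```

```text
5.0 [ 390.02540205 -319.52868772  111.74648237] [ 1.06666686  0.75255843  0.01734362  2.07295718 -1.09134171  0.804083
  1.13151858] [ 0.0019436  -0.48671033  1.28279658]
d [ 0.   -0.03 -5.5 ] a [-0.006 -0.001  0.007] n 1.1000000000000008 0.061465174651479826
d [  3.83  -0.04 -10.12] a [-0.006 -0.001  0.007] n 2.164349047335468 0.061465174651479826
```

Emit:
send_rows(series=[{"dx": 0, "dy": 0, "dz": -0.5, "ax": 0, "ay": 0, "az": 0, "hand": 1}, {"dx": 0, "dy": 0, "dz": -1.5, "ax": 0, "ay": 0, "az": 0, "hand": 1}, {"dx": 0, "dy": 0, "dz": -3, "ax": 0, "ay": 0, "az": 0, "hand": 1}, {"dx": 0.2, "dy": 0, "dz": -5, "ax": 0, "ay": 0, "az": 0, "hand": 1}, {"dx": 1.5, "dy": 0, "dz": -7, "ax": 0, "ay": 0, "az": 0, "hand": 1}, {"dx": 3, "dy": 0, "dz": -9, "ax": 0, "ay": 0, "az": 0, "hand": 1}, {"dx": 4.5, "dy": 0, "dz": -11, "ax": 0, "ay": 0, "az": 0, "hand": 1}, {"dx": 6, "dy": 0, "dz": -13, "ax": 0, "ay": 0, "az": 0, "hand": 1}, {"dx": 6.5, "dy": 0, "dz": -14, "ax": 0, "ay": 0, "az": 0, "hand": 1}, {"dx": 6.5, "dy": 0, "dz": -14, "ax": 0, "ay": 0, "az": 0, "hand": 1}])

```text
clock: 6.0
eef_pos: [358.4, -344.3, 262.1]
tool_rot: [3.139, -0.69, 0.649]
force: [-0.6, 0.5, -0.4]
width: 28.8
gripper_force: 59.2
```

Run:
```python
from h import *
s=read_state();print(s["clock"],s["eef_pos"],s["qpos"],s["force"])
p1,R1=rel([420,-280,330],frame([0,0,-1],-.7))
p2,R2=rel([480,0,330],frame([0,0,-1],-.2),R0=R1,p0=p1)
rel([575,210,330],frame([0,0,-1],.4),R0=R2,p0=p2)
```

```text
6.0 [ 358.38855764 -344.28830861  262.09081741] [ 1.06259957  0.50295419  0.13412625  1.95632762 -0.84784902  1.08928359
  0.82917081] [-0.55859745  0.4610076  -0.4125572 ]
d [11.1  -1.4   0.36] a [ 0.079 -0.687 -0.214] n 2.2396976164271267 4.828516683108516
d [ 25.28 -13.45   0.  ] a [ 0.   0.  -0.5] n 5.727128425310541 3.33502791112237
d [22.47  5.14  0.  ] a [ 0.   0.  -0.6] n 4.6097722286464435 4.002033493346845
```

Emit:
send_rows(series=[{"dx": 2, "dy": -0.3, "dz": -1, "ax": 0.02, "ay": -0.14, "az": -0.04, "hand": 1}, {"dx": 4.4, "dy": -0.6, "dz": -1, "ax": 0.03, "ay": -0.27, "az": -0.09, "hand": 1}, {"dx": 6.6, "dy": -0.8, "dz": -0.6, "ax": 0.05, "ay": -0.41, "az": -0.13, "hand": 1}, {"dx": 8.9, "dy": -1.1, "dz": 0, "ax": 0.06, "ay": -0.55, "az": -0.17, "hand": 1}, {"dx": 11.1, "dy": -1.4, "dz": 0.4, "ax": 0.08, "ay": -0.69, "az": -0.21, "hand": 1}, {"dx": 11.1, "dy": -1.4, "dz": 0.4, "ax": 0.08, "ay": -0.69, "az": -0.21, "hand": 1}, {"dx": 11.1, "dy": -1.4, "dz": 0.4, "ax": 0.08, "ay": -0.69, "az": -0.21, "hand": 1}])

```text
clock: 6.7
eef_pos: [421.8, -276.2, 327.3]
tool_rot: [-3.133, -0.0, 0.875]
force: [0.3, -0.8, -1.6]
width: 28.6
gripper_force: 59.5
```

Emit:
send_rows(series=[{"dx": 4, "dy": -2, "dz": 0, "ax": 0, "ay": 0, "az": -0.07, "hand": 1}, {"dx": 8, "dy": -4, "dz": 0, "ax": 0, "ay": 0, "az": -0.15, "hand": 1}, {"dx": 12, "dy": -6, "dz": 0, "ax": 0, "ay": 0, "az": -0.23, "hand": 1}, {"dx": 16, "dy": -8.5, "dz": 0, "ax": 0, "ay": 0, "az": -0.31, "hand": 1}, {"dx": 20, "dy": -10.5, "dz": 0, "ax": 0, "ay": 0, "az": -0.39, "hand": 1}, {"dx": 23, "dy": -12.2, "dz": 0, "ax": 0, "ay": 0, "az": -0.45, "hand": 1}, {"dx": 25.3, "dy": -13.4, "dz": 0, "ax": 0, "ay": 0, "az": -0.5, "hand": 1}, {"dx": 25.3, "dy": -13.4, "dz": 0, "ax": 0, "ay": 0, "az": -0.5, "hand": 1}])

```text
clock: 7.5
eef_pos: [481.3, 2.7, 327.9]
tool_rot: [-3.134, -0.004, 1.371]
force: [-0.3, -1.1, -1.4]
width: 28.7
gripper_force: 59.5
```

Run:
```python
from h import *
s=read_state();print(s["clock"],s["eef_pos"],s["tool_rot"],s["qpos"],s["width"])
rel([577,213,280],frame([0,0,-1],.4))
```

```text
7.5 [481.33776716   2.70664598 327.9139974 ] [-3.13366925 -0.00442343  1.37119655] [-0.09149872  0.28034802  0.04203845  1.82887827 -0.02074066  1.03927468
 -0.24007141] 28.735654516621064
d [22.49  5.25  4.85] a [-0.006 -0.007 -0.6  ] n 4.718911259275992 3.999691282071292
```

Emit:
send_rows(series=[{"dx": 4, "dy": 0.9, "dz": 0.8, "ax": 0, "ay": 0, "az": -0.1, "hand": 1}, {"dx": 8, "dy": 1.9, "dz": 1.7, "ax": 0, "ay": 0, "az": -0.22, "hand": 1}, {"dx": 12, "dy": 2.8, "dz": 2.6, "ax": 0, "ay": 0, "az": -0.33, "hand": 1}, {"dx": 16, "dy": 3.7, "dz": 3.4, "ax": 0, "ay": 0, "az": -0.43, "hand": 1}, {"dx": 20, "dy": 4.6, "dz": 4.3, "ax": 0, "ay": 0, "az": -0.53, "hand": 1}, {"dx": 22.5, "dy": 5.2, "dz": 4.9, "ax": -0.006, "ay": -0.007, "az": -0.6, "hand": 1}, {"dx": 22.5, "dy": 5.2, "dz": 4.9, "ax": -0.006, "ay": -0.007, "az": -0.6, "hand": 1}, {"dx": 22.5, "dy": 5.2, "dz": 4.9, "ax": -0.006, "ay": -0.007, "az": -0.6, "hand": 1}])

```text
clock: 8.3
eef_pos: [577.8, 207.4, 278.9]
tool_rot: [-3.139, 0.005, 1.964]
force: [-0.7, -1.1, -1.4]
width: 29.1
gripper_force: 59.6
```

Run:
```python
from h import *
s=read_state();p=np.array(s["eef_pos"]);print(s["clock"],p,s["tool_rot"],s["force"])
c=[get_image(n) for n in("top","scene")]
for n,x in zip("ts",c): print(n,[proj(x,p+[0,0,z]).round(1) for z in(0,-50,-120)])
u=proj(c[0],p-[0,0,60]).astype(int);v=proj(c[1],p-[0,0,60]).astype(int);print(u,v)
f=lambda x,u:cv2.resize(x["pixels"][max(u[1]-45,0):max(u[1]-45,0)+90,u[0]-40:u[0]+40,::-1],None,fx=5,fy=5)
cv2.imwrite("pics/g4.png",np.hstack([f(c[0],u),f(c[1],v)]))
```

```text
8.3 [577.80885819 207.41050078 278.86645342] [-3.13861291  0.00470325  1.96405961] [-0.69035529 -1.05073362 -1.36564654]
t [array([131.5, 147.3]), array([139.8, 155.4]), array([149.8, 165.1])]
s [array([223.4,  74.3]), array([224.6,  92.3]), array([226.1, 115.9])]
[141 156] [224  95]
```

View pics/g4.png

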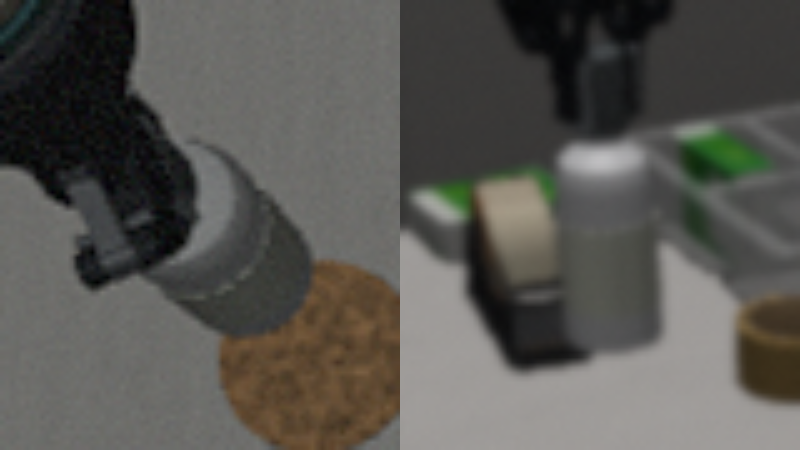

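The left panel (top) shows the foot disc centred near crop (247,273), i.e. about (150.4,165.6), which matches the predicted foot. The right panel (scene) shows the bottle upright, parallel to the projected vertical.

Emit:
send_rows(series=[{"dx": 0.3, "dy": 0.1, "dz": 3, "ax": 0, "ay": 0, "az": 0, "hand": 1}, {"dx": 0.6, "dy": 0.15, "dz": 6, "ax": 0, "ay": 0, "az": 0, "hand": 1}, {"dx": 0.6, "dy": 0.15, "dz": 9, "ax": 0, "ay": 0, "az": 0, "hand": 1}, {"dx": 0.6, "dy": 0.15, "dz": 12, "ax": 0, "ay": 0, "az": 0, "hand": 1}, {"dx": 0.6, "dy": 0.15, "dz": 13.5, "ax": 0, "ay": 0, "az": 0, "hand": 1}, {"dx": 0.6, "dy": 0.15, "dz": 14.2, "ax": 0, "ay": 0, "az": 0, "hand": 1}, {"dx": 0.6, "dy": 0.15, "dz": 14.4, "ax": 0, "ay": 0, "az": 0, "hand": 1}, {"dx": 0.6, "dy": 0.15, "dz": 14.4, "ax": 0, "ay": 0, "az": 0, "hand": 1}])

```text
clock: 9.2
eef_pos: [577.9, 215.8, 137.4]
tool_rot: [3.139, 0.004, 1.967]
force: [-0.7, 0.6, -0.3]
width: 28.7
gripper_force: 59.7
```

Emit:
send_rows(series=[{"dx": 0, "dy": 0, "dz": 0.3, "ax": 0, "ay": 0, "az": 0, "hand": 1}, {"dx": 0, "dy": 0, "dz": 0.5, "ax": 0, "ay": 0, "az": 0, "hand": 1}, {"dx": 0, "dy": 0, "dz": 0.6, "ax": 0, "ay": 0, "az": 0, "hand": 1}])

```text
clock: 9.5
eef_pos: [577.4, 216.6, 130.8]
tool_rot: [3.14, 0.004, 1.968]
force: [-0.7, -0.8, -1.3]
width: 28.6
gripper_force: 59.7
```

Run:
```python
from h import *
c=[get_image(n) for n in("top","scene")]
f=lambda x,u:cv2.resize(x["pixels"][max(u[1]-45,0):max(u[1]-45,0)+90,u[0]-40:u[0]+40,::-1],None,fx=5,fy=5)
s=read_state();print(s["eef_pos"],s["force"],[proj(x,[577,213,4]) for x in c],[proj(x,[577,213,94]) for x in c])
cv2.imwrite("pics/g5.png",np.hstack([f(c[0],(160,178)),f(c[1],(228,150))]))
```

```text
[577.17875492 216.50233376 130.58859527] [-0.24032019 -0.30970244 -1.54336633] [array([164.33176294, 181.86230768]), array([228.15595999, 161.70878232])] [array([155.04527467, 173.07341298]), array([226.41339867, 135.62312432])]
```

View pics/g5.png

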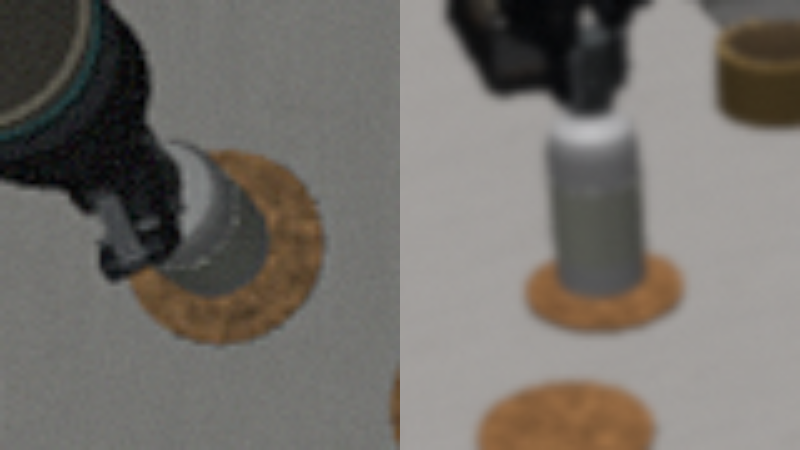

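The bottle hangs upright just over the mat. In the scene panel, the foot at crop (601,280) is close to the mat centre at (605,292). I'm lowering in small steps and watching the force.

Emit:
send_rows(series=[{"dx": -0.2, "dy": -0.1, "dz": 0.2, "ax": 0, "ay": 0, "az": 0, "hand": 1}, {"dx": -0.3, "dy": -0.1, "dz": 0.4, "ax": 0, "ay": 0, "az": 0, "hand": 1}, {"dx": -0.3, "dy": -0.1, "dz": 0.5, "ax": 0, "ay": 0, "az": 0, "hand": 1}, {"dx": -0.3, "dy": -0.1, "dz": 0.5, "ax": 0, "ay": 0, "az": 0, "hand": 1}])

```text
clock: 10.0
eef_pos: [577.6, 212.9, 125.8]
tool_rot: [3.141, 0.004, 1.968]
force: [-0.1, -2.1, 3.1]
width: 28.8
gripper_force: 60.3
```

Emit:
send_rows(series=[{"dx": 0, "dy": 0, "dz": 0.1, "ax": 0, "ay": 0, "az": 0, "hand": 1}, {"dx": 0, "dy": 0, "dz": 0.15, "ax": 0, "ay": 0, "az": 0, "hand": 1}, {"dx": 0, "dy": 0, "dz": 0.15, "ax": 0, "ay": 0, "az": 0, "hand": 1}])

```text
clock: 10.3
eef_pos: [577.8, 212.7, 125.7]
tool_rot: [3.14, 0.005, 1.968]
force: [-3.2, -2.7, 12.0]
width: 28.5
gripper_force: 61.2
```

The foot is on the mat at 12 N. I'm easing off slightly and opening.

Emit:
send_rows(series=[{"dx": 0, "dy": 0, "dz": -0.1, "ax": 0, "ay": 0, "az": 0, "hand": 1}, {"dx": 0, "dy": 0, "dz": -0.1, "ax": 0, "ay": 0, "az": 0, "hand": 0.55}, {"dx": 0, "dy": 0, "dz": -0.1, "ax": 0, "ay": 0, "az": 0, "hand": 0.4}, {"dx": 0, "dy": 0, "dz": -0.1, "ax": 0, "ay": 0, "az": 0, "hand": 0.2}, {"dx": 0, "dy": 0, "dz": -0.1, "ax": 0, "ay": 0, "az": 0, "hand": 0}, {"dx": 0, "dy": 0, "dz": -0.1, "ax": 0, "ay": 0, "az": 0, "hand": 0}, {"dx": 0, "dy": 0, "dz": -0.1, "ax": 0, "ay": 0, "az": 0, "hand": 0}, {"dx": 0, "dy": 0, "dz": -0.1, "ax": 0, "ay": 0, "az": 0, "hand": 0}])

```text
clock: 11.1
eef_pos: [577.5, 213.3, 125.0]
tool_rot: [3.141, 0.004, 1.968]
force: [1.2, -0.4, -0.1]
width: 85.7
gripper_force: 0.0
```

Emit:
send_rows(series=[{"dx": 0, "dy": 0, "dz": -1, "ax": 0, "ay": 0, "az": 0, "hand": 0}, {"dx": 0, "dy": 0, "dz": -3, "ax": 0, "ay": 0, "az": 0, "hand": 0}, {"dx": 0, "dy": 0, "dz": -6, "ax": 0, "ay": 0, "az": 0, "hand": 0}, {"dx": 0, "dy": 0, "dz": -9, "ax": 0, "ay": 0, "az": 0, "hand": 0}, {"dx": 0, "dy": 0, "dz": -12, "ax": 0, "ay": 0, "az": 0, "hand": 0}, {"dx": 0, "dy": 0, "dz": -15, "ax": 0, "ay": 0, "az": 0, "hand": 0}, {"dx": 0, "dy": 0, "dz": -15, "ax": 0, "ay": 0, "az": 0, "hand": 0}, {"dx": 0, "dy": 0, "dz": -15, "ax": 0, "ay": 0, "az": 0, "hand": 0}])

```text
clock: 11.9
eef_pos: [577.3, 213.9, 276.2]
tool_rot: [3.139, 0.004, 1.968]
force: [0.6, 0.1, 0.7]
width: 85.7
gripper_force: 0.0
```

Run:
```python
from h import *
c=[get_image(n) for n in("top","scene")]
cv2.imwrite("pics/g6.png",np.hstack([cv2.resize(c[0]["pixels"][:,:,::-1],None,fx=.78,fy=.78),cv2.resize(c[1]["pixels"][80:230,170:320,::-1],(400,300))]) if 0 else np.hstack([cv2.resize(c[0]["pixels"][80:280,100:300,::-1],(400,400)),cv2.resize(c[1]["pixels"][90:240,190:340,::-1],(400,400))]))
```

```text
(no output)
```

View pics/g6.png

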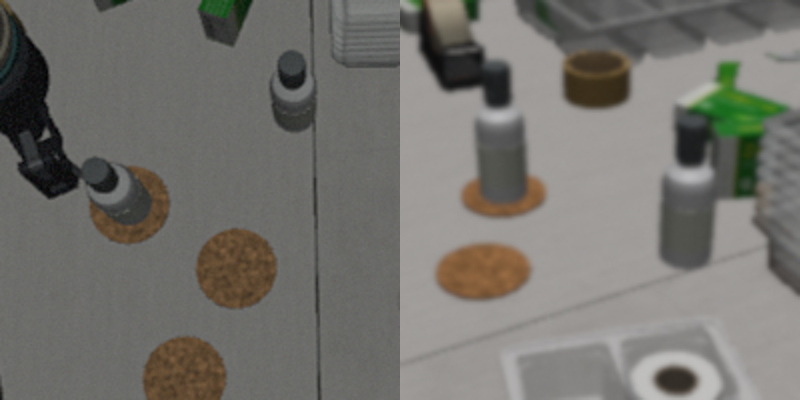

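The bottle stands upright in the middle of the leftmost mat (left panel (128,200), right panel (502,190)). The spare is undisturbed at left panel (293,100), and the gripper is clear.

```bash
python3 -c "
from cell import finish_job
print(finish_job())"
```

```text
the job is handed in; nothing more can be done
None
```

The glue bottle is standing upright on the leftmost cork mat and released, the spare was left where it stood, and the job was handed in at about 12 s on the robot's clock.

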